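# Sort two keyed collars onto their keyed shafts

### The job

Sort the two loose slotted collars by the side their keyway is on: slide each one over the bench, flat and without picking it up, onto the shaft whose key is on the same side, and push it fully home, squarely against that shaft. Leave both collars on their shafts and let go, and do not disturb the things standing around.

Things in the scene. Friction and masses are not known exactly. Their poses are not given: they have to be found in the camera images.
- collar_left_centre (a point): Centre of a loose aluminium horseshoe collar, 80 (x) x 100 (y) x 34 mm high, 0.2 to 0.4 kg, point 17 mm above the bench. +x points out of its open slot, yawed 0.03 to 0.27 rad left of world +x at the start; +y to its left (the robot's left too). Keyway left of the slot's middle. Rear (x = -40 mm) and side faces (y = +-50) are plain and flat to push on; two spread fingers push it square.
- collar_left_slot_end (a point): Middle of the flat end face of that collar's slot, at x = -8 mm, y = 0 from its centre, same axes and height. The slot is 44 mm wide, opens in the front face (x = +40 mm) and flares to 64 mm over its last 10 mm. From the end face a keyway 18 mm wide runs 20 mm further back, centred +11 mm in y (left of the middle). The collar slides with a few newtons of friction.
- shaft_left_axis (a point): Axis of a fixed upright steel shaft, 40 mm diameter, key on the left; point 17 mm above the bench. +x runs to its foot behind, 0.07 to 0.23 rad left of world +x; +y left. Its 49 mm head (z 41 to 48 mm) lets a collar on only by sliding level along +x. Foot: x = +34 to +60 mm, 60 mm wide, 27 mm high. Collar home: slot end touches the shaft, collar centre at x = -12 mm, y = 0, x axes parallel.
- shaft_left_key (a point): Tip of the key of the shaft with its key on the left: a 12 mm wide rib, as high as a collar, sticking out of the shaft towards the robot. This point is at x = -36 mm, y = +11 mm from the shaft's axis, same axes and height. It enters only a keyway on the same side; a collar of the other hand is stopped by it 16 mm short of home.
- collar_right_centre (a point): Centre of a loose aluminium horseshoe collar, 80 (x) x 100 (y) x 34 mm high, 0.2 to 0.4 kg, point 17 mm above the bench. +x points out of its open slot, yawed 0.03 to 0.27 rad left of world +x at the start; +y to its left (the robot's left too). Keyway right of the slot's middle. Rear (x = -40 mm) and side faces (y = +-50) are plain and flat to push on; two spread fingers push it square.
- collar_right_slot_end (a point): Middle of the flat end face of that collar's slot, at x = -8 mm, y = 0 from its centre, same axes and height. The slot is 44 mm wide, opens in the front face (x = +40 mm) and flares to 64 mm over its last 10 mm. From the end face a keyway 18 mm wide runs 20 mm further back, centred -11 mm in y (right of the middle). The collar slides with a few newtons of friction.
- shaft_right_axis (a point): Axis of a fixed upright steel shaft, 40 mm diameter, key on the right; point 17 mm above the bench. +x runs to its foot behind, 0.07 to 0.23 rad left of world +x; +y left. Its 49 mm head (z 41 to 48 mm) lets a collar on only by sliding level along +x. Foot: x = +34 to +60 mm, 60 mm wide, 27 mm high. Collar home: slot end touches the shaft, collar centre at x = -12 mm, y = 0, x axes parallel.
- shaft_right_key (a point): Tip of the key of the shaft with its key on the right: a 12 mm wide rib, as high as a collar, sticking out of the shaft towards the robot. This point is at x = -36 mm, y = -11 mm from the shaft's axis, same axes and height. It enters only a keyway on the same side; a collar of the other hand is stopped by it 16 mm short of home.
- petri_dish: Bystander: round petri dish, 69 mm across, 15 mm high, on the left of the work; origin under its centre. Leave alone.
- plates: Bystander: banded stack of white plates, 55 x 80 x 11 mm, on the left of the work; origin under its centre. Leave alone.
- bench_timer: Bystander: white bench timer, 42 x 62 x 54 mm, on the right of the work; origin under its centre. Leave alone.
- ink_pot: Bystander: small white jar with a screw lid, 43 mm across, 46 mm high, on the right of the work; origin under its centre. Leave alone.

How it is judged:
On the way, in this order (a step that is already met when the one before it is completed fails the run):
1. one collar, either of them, is fully home on the shaft with its key on the same side (((x of collar_left_centre in the frame of shaft_left_axis between -0.016 and -0.008 m and y of collar_left_centre in the frame of shaft_left_axis between -0.005 and 0.005 m and angle between the x axis of collar_left_centre and the x axis of shaft_left_axis, either way round below 0.12 rad and height (world z) of collar_left_centre below 0.022 m) or (x of collar_right_centre in the frame of shaft_right_axis between -0.016 and -0.008 m and y of collar_right_centre in the frame of shaft_right_axis between -0.005 and 0.005 m and angle between the x axis of collar_right_centre and the x axis of shaft_right_axis, either way round below 0.12 rad and height (world z) of collar_right_centre below 0.022 m))), for 0.2 s.
2. both collars are fully home on their shafts (x of collar_left_centre in the frame of shaft_left_axis between -0.016 and -0.008 m and y of collar_left_centre in the frame of shaft_left_axis between -0.005 and 0.005 m and angle between the x axis of collar_left_centre and the x axis of shaft_left_axis, either way round below 0.12 rad and height (world z) of each of collar_left_centre, collar_right_centre below 0.022 m and x of collar_right_centre in the frame of shaft_right_axis between -0.016 and -0.008 m and y of collar_right_centre in the frame of shaft_right_axis between -0.005 and 0.005 m and angle between the x axis of collar_right_centre and the x axis of shaft_right_axis, either way round below 0.12 rad), for 0.2 s.
At the end, for the whole second after the job is handed in: Both collars lie flat on the bench at rest, each on the shaft whose key is on the same side as its keyway, within 4 mm of fully home along the shaft's x axis, within 5 mm sideways and within 0.12 rad of square (all of step 2 and linear speed of each of collar_left, collar_right below 0.01 m/s); the robot touches nothing.
It fails at once if a collar is picked up: its centre more than 25 mm above where it lies on the bench (height (world z) of any of collar_left_centre, collar_right_centre above 0.042 m).
It fails at once if a collar is tipped by more than 0.35 rad (angle between any of collar_left_centre, collar_right_centre's own z axis and vertical above 0.35 rad).
It fails at once if a bystander is moved by more than 25 mm (distance of any of petri_dish, plates, bench_timer, ink_pot from where it was at the start of the episode above 0.025 m).
It also fails if it takes over 72 s, if anything falls off the work surface, if the arm or the gripper's body presses on something with over 40 N, if the wrist force passes 120 N, or if a joint passes its speed limit or range.

### The arm

A 6-joint arm with a two-finger parallel gripper is mounted at the origin on a cart in front of the work surface, level with it; the furniture and walls round the work are solid. World frame = base frame: x ahead of the robot, y to its left, z up, the work surface at z = 0. Lengths are in m, angles in rad, forces in N, time in s.
With the tool pointing down it reaches from about 0.275 to 0.825 m from the base axis. Payload 4.9 kg.
Tool frame: the origin (TCP) lies midway between the tips of the shut fingers; the grasp point (between the pads) lies 19 mm behind it (bot.tcp_to_grasp is the distance from the TCP to the grasp point, in m); z points along the fingers, x is the direction in which the jaws open and shut, and the axes are right-handed (so a half turn about z gives the same grasp; the last joint's range is limited). The gripper opens to 85 mm and grips with 20 to 120 N. Pads are 22 mm wide; open, the fingers measure 114 mm over their backs; the gripper's body (76 mm by 85 mm) begins 54 mm behind the grasp point. The pads swing forward as they close: fully open they stand 13 mm farther back than shut.
Start: joints at [1.032, 0.326, -0.193, 1.052, 0, 1.437], TCP at [0.217, 0.506, 0.231] pointing down, gripper open.
Joint ranges: [-2.65, 2.65], [-0.97, 1.79], [-1.3, 1.35], [-1.93, 2.1], [-1.47, 1.37], [-3.14, 3.14]. Speed limits (rad/s): [2.57, 2.57, 3.14, 3.14, 3.14, 3.14].

### API

Orientations are given as a unit quaternion [w, x, y, z].
In Python, from bench import bot gives the robot as it stands. The module is installed in compiled form; this text tells all that it offers.
- The arm moves only by the tool send_rows, never from a script. Its arguments are lists of equal length, an entry for each row: "dp": the shift along the tool's x, y, z in cm, a list of three; "yaw": the turn about the tool's z in degrees; "jaw": the opening, from -1 (shut) to 1 (fully open). In form: {"dp": [[dx, dy, dz], ...], "yaw": [yaw, ...], "jaw": [jaw, ...]}. A call has 1 to 10 rows; each row shifts and turns the commanded pose from where the row before left it, along the tool's axes as they then stand; what a row does not reach is not made up. A row lasts 1/8 s, in which the tool goes at most 62.5 mm and 10.7 degrees, less where a joint would pass 70% of its speed; a pose out of reach is approached as far as the arm can. A call with a gripper value outside its range is refused whole. The fingers move at their own pace and stop on an object; "grip_force" is the grip in N (left out, the last holds). Time passes only in rows, so rows that do not move let the fingers close. It gives the time, the measured TCP pose, the force and the opening at its end, in the units of the state.
- bot.state(): the state, without advancing time (a new reading comes with each control period).
- bot.grab_frame(name): name is "scene" or "top" or "wrist"; returns a dict with "frame" (480x640x3 uint8, red, green, blue), "z_map" (480x640 float32, m along the optical axis (not along the pixel's ray), 0 where there is no reading), "fx", "fy", "cx", "cy" (pixels), "rvec" (rotation vector, rad) and "tvec" (3), from world to camera coordinates, as OpenCV has them. Camera axes: x right, y down, z forward; pixel columns grow to the right and rows downward; lengths in m; the calibration is good to about 2 mm. A picture is of the moment at which its call begins.
- bot.close_job(): hands the job in, once; it reports no verdict.
Trained networks look in the newest picture that a camera, given by its name, has taken for a name from the list of things; names that differ only in an ending like _2 or _b are one class to them, and where a whole thing is asked for, a point or a joint stands for the part that bears it (a point fixed in the world has none). Each returns a list of dicts, best first, with "conf" (0 to 1); they miss things now and then, are a little off and sometimes report something else, mostly with a low value. They report only what shows in the picture. A call takes as long as a camera call.
- bot.regions_of(camera, target): "pixels" (480x640 bool, what is visible of it) and "extent" ([left, top, width, height] in pixels, round what is visible of it).
The state is a dict: "time_s": time; "joint_pos": joint angles; "qd": joint speeds; "effort": joint torques, N m; "ee_pos": TCP position; "eef_rot": TCP orientation; "wrist_force": force on the tool from outside, world axes, zero at the start; "torque": the same for the moment, N m; "width": opening from 0.0 (shut) to 1.0 (fully open).
Only numpy, scipy, OpenCV 4.12 (cv2) and the standard library are available. Lean on these libraries where they do the work, as an engineer would, in place of code of your own. Each camera call takes 0.05 s, during which the arm holds its last target.

## Working session

There is one attempt and no reset: what is moved stays moved. The work goes in short steps, Python scripts to look and compute and a tool call to move; the robot and the scene stay as the last step left them, time stands still between calls to the robot, and variables do not carry over. Pictures are saved under pics/ and viewed, and the job is handed in when it is done.

Besides the shell and the picture viewer there is one more tool, called after "Emit:" by a JSON object that holds its "api" and its "payload". send_rows: Moves the arm, as the interface text tells. Its arguments: {"type":"object","properties":{"dp":{"type":"array"},"yaw":{"type":"array"},"jaw":{"type":"array"},"grip_force":{"type":"number"}},"required":["dp","yaw","jaw"]}

```bash
mkdir -p pics; cat > h.py <<'E'
import numpy as np,cv2
from bench import bot
def save(f,name):
    cv2.imwrite('pics/'+name+'.png',f['frame'][:,:,::-1])
def w2c(f): 
    R=cv2.Rodrigues(np.array(f['rvec'],float))[0]; return R,np.array(f['tvec'],float).reshape(3)
def cloud(f):
    R,t=w2c(f); z=f['z_map']; v,u=np.mgrid[:480,:640]
    P=np.stack([(u-f['cx'])/f['fx']*z,(v-f['cy'])/f['fy']*z,z],-1)
    W=(P-t)@R
    W[z<=0]=np.nan
    return W
E
python3 - <<'E'
from h import *
print(bot.state())
for n in ['scene','top']:
    f=bot.grab_frame(n); save(f,n+'0'); R,t=w2c(f); print(n,-R.T@t, f['fx'])
    W=cloud(f); np.save(n+'0.npy',W)
    for k in ['collar_left_centre','collar_right_centre','shaft_left_axis','shaft_right_axis','shaft_left_key','shaft_right_key','collar_left_slot_end','collar_right_slot_end','petri_dish','plates','bench_timer','ink_pot']:
        try:
            for r in bot.regions_of(n,k)[:3]:
                print(k,round(r['conf'],2),r['extent'],np.nanmedian(W[r['pixels']],axis=0).round(3), r['pixels'].sum())
        except Exception as e: print(k,e)
E
```

```text
{'time_s': 0.0, 'joint_pos': array([ 1.03178293e+00,  3.26945166e-01, -1.93607645e-01,  1.05199026e+00,
       -2.13566938e-06,  1.43657963e+00]), 'qd': array([-1.02179054e-04,  1.70681867e-03, -1.43188550e-03, -8.32052819e-05,
       -1.28788012e-03, -2.62893739e-03]), 'effort': array([ 4.99023754e-04, -4.43400514e+01,  2.62439060e+01,  1.54794194e-02,
       -8.34274942e-05, -9.00543512e-06]), 'ee_pos': array([0.21630001, 0.50503928, 0.23049211]), 'eef_rot': array([ 3.79891398e-04,  8.34814600e-01,  5.50530491e-01, -7.86423389e-04]), 'wrist_force': array([-0.68920568, -0.32372527, -0.5141991 ]), 'torque': array([ 0.02944857, -0.02809314, -0.01208678]), 'width': 1.0000992977568093}
scene [0.66549269 0.50332109 0.97100272] 586.7785260721798
collar_left_centre 0.67 [307.6, 204.1, 59.6, 65.0] [ 0.52  -0.079  0.033] 2034
collar_right_centre 0.96 [361.0, 199.4, 59.8, 62.4] [ 0.412 -0.066  0.033] 1933
shaft_left_axis 0.86 [264.1, 302.3, 58.0, 44.8] [0.634 0.092 0.03 ] 1570
shaft_left_axis 0.62 [362.1, 200.7, 60.1, 61.7] [ 0.412 -0.066  0.033] 1977
shaft_right_axis 0.67 [224.9, 182.5, 52.4
[... 1499 characters left out ...]
left_key 0.78 [248.6, 176.1, 32.4, 43.4] [0.638 0.085 0.033] 865
shaft_right_key 0.85 [368.1, 153.6, 31.0, 45.3] [ 0.676 -0.18   0.032] 931
collar_left_slot_end 0.69 [318.8, 222.6, 46.5, 41.2] [ 0.517 -0.09   0.035] 1234
collar_right_slot_end 0.75 [309.5, 272.7, 52.1, 47.0] [ 0.407 -0.07   0.035] 1182
petri_dish 0.88 [169.5, 216.5, 33.0, 33.1] [0.553 0.257 0.015] 831
plates 0.75 [318.1, 219.3, 45.9, 44.4] [ 0.517 -0.088  0.035] 1217
plates 0.58 [176.8, 269.0, 39.8, 38.9] [0.434 0.235 0.011] 893
plates 0.57 [169.8, 217.9, 34.5, 29.9] [0.553 0.258 0.016] 775
bench_timer 0.75 [441.0, 249.2, 26.2, 31.6] [ 0.476 -0.327  0.041] 604
ink_pot 0.71 [463.3, 194.2, 21.1, 17.4] [ 0.608 -0.373  0.046] 347
```

```bash
python3 - <<'E'
import cv2
for n,(x,y,w,h) in dict(scene0=(210,90,260,350),top0=(160,140,340,190)).items():
    a=cv2.imread(f'pics/{n}.png')[y:y+h,x:x+w]; s=min(800/w,600/h)
    cv2.imwrite(f'pics/{n}c.png',cv2.resize(a,None,fx=s,fy=s,interpolation=cv2.INTER_CUBIC))
E
```

```text
(no output)
```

View pics/scene0c.png

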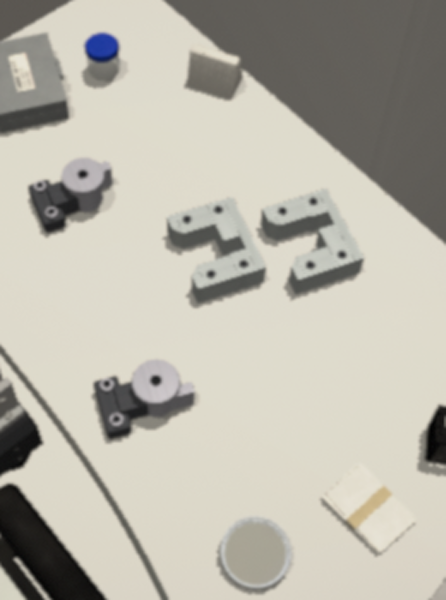

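View pics/top0c.png

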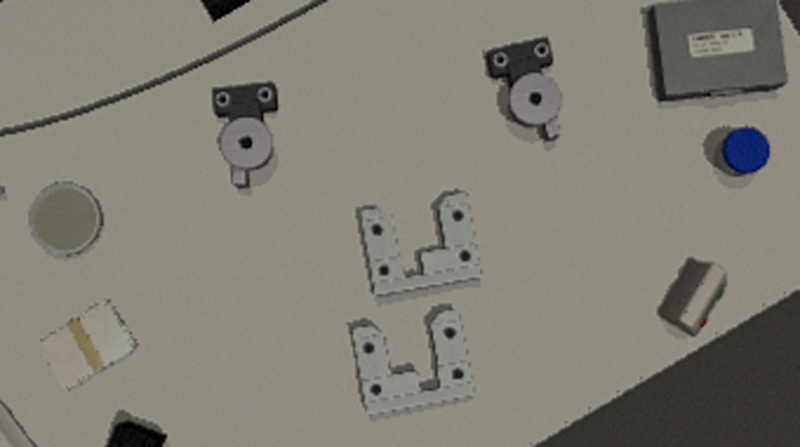

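```bash
cat >> h.py <<'E'
from scipy.optimize import minimize
def rect(x0,x1,y0,y1): return np.array([[x0,y0],[x1,y0],[x1,y1],[x0,y1]],float)
def collar(s):
    # s=+1 keyway left; y of keyway s*11+-9
    ps=[rect(-40,-28,-50,50)]
    ps+= [rect(-28,-8,*sorted([s*20,s*50])),rect(-28,-8,*sorted([s*2,-s*50]))]
    for q in (1,-1):
        ps+=[rect(-8,30,*sorted([q*22,q*50])),np.array([[30,q*22],[40,q*32],[40,q*50],[30,q*50]],float)]
    return [(p/1000,.008,.034) for p in ps]
def shaft(s):
    a=np.linspace(0,2*np.pi,24,endpoint=False); c=np.c_[np.cos(a),np.sin(a)]
    return [(c*.0245,.041,.048),(c*.020,.008,.048),(rect(34,60,-30,30)/1000,.008,.027),(rect(-36,0,s*11-6,s*11+6)/1000,.008,.034),(rect(0,40,-16,16)/1000,.008,.02)]
def render(f,model,p,S=4):
    R,t=w2c(f); c,s=np.cos(p[2]),np.sin(p[2]); Rz=np.array([[c,-s],[s,c]])
    im=np.zeros((480*S,640*S),np.uint8)
    for poly,z0,z1 in model:
        q=poly@Rz.T+p[:2]
        P=np.vstack([np.c_[q,np.full(len(q),z)] for z in (z0,z1)])@R.T+t
        uv=np.c_[P[:,0]/P[:,2]*f['fx']+f['cx'],P[:,1]/P[:,2]*f['fy']+f['cy']]
        uv=((uv+.5)*S-.5)
        cv2.fillConvexPoly(im,cv2.convexHull(np.round(uv*16).astype(np.int32)),255,shift=4)
    return im
def fit(f,model,p0,rad=.085,thr=.008,S=4):
    W=cloud(f); d=np.hypot(W[...,0]-p0[0],W[...,1]-p0[1])
    m=((W[...,2]>thr)&(d<rad)).astype(np.float32)
    ys,xs=np.nonzero(d<rad+.03); b=(slice(max(ys.min(),0),ys.max()+1),slice(max(xs.min(),0),xs.max()+1))
    mm=m[b]
    def cost(p):
        r=cv2.resize(render(f,model,p,S),(640,480),interpolation=cv2.INTER_AREA)[b]/255.
        return np.abs(r-mm).sum()/mm.sum()
    best=None
    for y0 in ([p0[2]] if len(p0)>2 else [.05,.15,.25]):
        x=np.array([p0[0],p0[1],y0])
        for sc in (.012,.004):
            sim=np.vstack([x]+[x+e for e in np.diag([sc,sc,sc*12])])
            r=minimize(cost,x,method='Nelder-Mead',options=dict(initial_simplex=sim,xatol=1e-4,fatol=1e-4,maxiter=150)); x=r.x
        if best is None or r.fun<best[1]: best=(r.x,r.fun)
    return best
E
cat > fitall.py <<'E'
from h import *
import sys
for n in sys.argv[1:] or ['top','scene']:
    f=bot.grab_frame(n)
    for k,m,p in [('CL',collar(1),(.517,-.082)),('CR',collar(-1),(.409,-.067)),('SL',shaft(1),(.634,.087)),('SR',shaft(-1),(.676,-.178))]:
        r=fit(f,m,p,rad=.068); print(n,k,r[0].round(4),round(r[1],3))
E
time python3 fitall.py
```

```text
top CL [ 0.5258 -0.0776  0.1703] 0.969
top CR [ 0.4174 -0.07    0.1842] 0.701
top SL [0.618  0.0831 0.109 ] 0.078
top SR [ 0.6581 -0.1833  0.2325] 0.075
scene CL [ 0.5254 -0.078   0.1666] 0.13
scene CR [ 0.4167 -0.07    0.1789] 0.05
scene SL [0.6184 0.0828 0.106 ] 0.071
scene SR [ 0.6581 -0.1838  0.2256] 0.083
real	0m31.081s
user	0m36.887s
sys	0m8.079s
```

```bash
cat > go.py <<'E'
from h import *
import sys
def pose():
    s=bot.state(); w,x,y,z=s['eef_rot']
    X=np.array([1-2*(y*y+z*z),2*(x*y+w*z),2*(x*z-w*y)]); Y=np.array([2*(x*y-w*z),1-2*(x*x+z*z),2*(y*z+w*x)]); Z=np.cross(X,Y)
    return s,np.array(s['ee_pos']),np.array([X,Y,Z])
def plan(x,y,z,th=None):
    s,p,M=pose(); a=np.degrees(np.arctan2(M[0][1],M[0][0]))
    print('t',s['time_s'],'p',p.round(4),'th',round(a,2),'F',np.round(s['wrist_force'],1),'w',round(s['width'],3),'tilt',M[2].round(3))
    d=np.array([x,y,z])-p
    if th is not None:
        yaw=-(th-a); b=np.radians(th); M=np.array([[np.cos(b),np.sin(b),0],[np.sin(b),-np.cos(b),0],[0,0,-1]]); print('yaw first',round(yaw,2))
    print('then dp cm',(M@d*100).round(2),'len mm',round(np.linalg.norm(d)*1000,1))
if __name__=='__main__': 
    a=[float(v) for v in sys.argv[1:]]; plan(*a)
E
python3 go.py .5034 -.0907 .13 9.65
```

```text
t 1.4 p [0.2166 0.5056 0.2313] th 66.81 F [ 0.7  0.1 -0.6] w 0.999 tilt [-0.  0. -1.]
yaw first 57.16
then dp cm [18.28 63.59 10.13] len mm 669.4
```

Emit:
{"api": "send_rows", "payload": {"dp": [[0, 0, 0], [0, 0, 0], [0, 0, 0], [0, 0, 0], [0, 0, 0], [0, 0, 0]], "yaw": [9.5, 9.5, 9.5, 9.5, 9.5, 9.6], "jaw": [0.08, 0.08, 0.08, 0.08, 0.08, 0.08]}}

```text
time_s: 2.15
ee_pos: [0.2166, 0.5056, 0.2313]
eef_rot: [-0.0, 0.997, 0.082, 0.0]
wrist_force: [-0.2, -0.5, -0.1]
width: 0.54
```

Emit:
{"api": "send_rows", "payload": {"dp": [[1.3, 4.5, 0], [1.3, 4.5, 0], [1.3, 4.5, 0.5], [1.3, 4.5, 0.5], [1.3, 4.5, 0.5], [1.3, 4.5, 0.5], [1.3, 4.5, 1], [1.3, 4.5, 1], [1.3, 4.5, 1], [1.3, 4.5, 1]], "yaw": [0, 0, 0, 0, 0, 0, 0, 0, 0, 0], "jaw": [0.08, 0.08, 0.08, 0.08, 0.08, 0.08, 0.08, 0.08, 0.08, 0.08]}}

```text
time_s: 3.4
ee_pos: [0.4213, 0.0825, 0.1712]
eef_rot: [-0.0, 0.996, 0.085, 0.0]
wrist_force: [0.6, 0.1, 0.7]
width: 0.539
```

```bash
python3 go.py .5034 -.0907 .13 9.65
```

```text
t 3.4 p [0.4213 0.0825 0.1712] th 9.7 F [0.6 0.1 0.7] w 0.539 tilt [ 0.001  0.    -1.   ]
yaw first 0.05
then dp cm [ 5.19 18.45  4.12] len mm 196.0
```

Emit:
{"api": "send_rows", "payload": {"dp": [[1.3, 4.6, 1], [1.3, 4.6, 1], [1.3, 4.6, 1], [1.3, 4.6, 1.1], [0, 0, 0], [0, 0, 0]], "yaw": [0, 0, 0, 0, 0, 0], "jaw": [0.08, 0.08, 0.08, 0.08, 0.08, 0.08]}}

```text
time_s: 4.15
ee_pos: [0.5023, -0.0884, 0.1301]
eef_rot: [-0.0, 0.996, 0.084, -0.0]
wrist_force: [0.8, 0.4, 0.6]
width: 0.54
```

```bash
python3 go.py .5034 -.0907 .008; python3 - <<'E'
from h import *
f=bot.grab_frame('wrist'); save(f,'w1')
E
```

```text
t 4.15 p [ 0.5023 -0.0884  0.1301] th 9.69 F [0.8 0.4 0.6] w 0.54 tilt [-0.001  0.001 -1.   ]
then dp cm [ 0.08  0.26 12.21] len mm 122.1
```

View pics/w1.png

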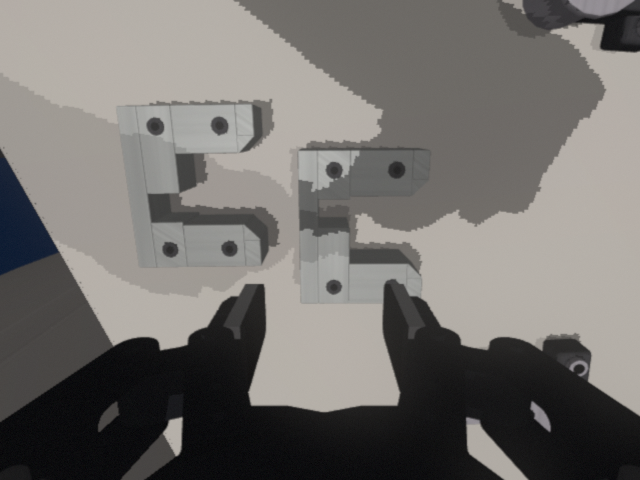

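```bash
python3 - <<'E'
from h import *
f=bot.grab_frame('wrist')
for k,m,p in [('CL',collar(1),(.5256,-.078,.168)),('CR',collar(-1),(.417,-.07,.18))]:
    r=fit(f,m,p,rad=.06,thr=.015); print(k,r[0].round(4),round(r[1],3))
E
```

```text
CL [ 0.5249 -0.0797  0.1704] 0.804
CR [ 0.4169 -0.0715  0.1833] 0.615
```

Emit:
{"api": "send_rows", "payload": {"dp": [[0.05, 0.35, 2], [0, 0, 3], [0, 0, 3], [0, 0, 0], [0, 0, 0]], "yaw": [0, 0, 0, 0, 0], "jaw": [0.08, 0.08, 0.08, 0.08, 0.08]}}

```text
time_s: 4.88
ee_pos: [0.5045, -0.0916, 0.0514]
eef_rot: [0.0, 0.996, 0.085, 0.0]
wrist_force: [-0.1, -0.4, -0.8]
width: 0.541
```

```bash
python3 go.py .5034 -.0912 .008; python3 - <<'E'
from h import *
f=bot.grab_frame('wrist'); save(f,'w2')
E
```

```text
t 4.875 p [ 0.5045 -0.0916  0.0514] th 9.77 F [-0.1 -0.4 -0.8] w 0.541 tilt [ 0.001 -0.    -1.   ]
then dp cm [-0.1  -0.06  4.34] len mm 43.4
```

View pics/w2.png

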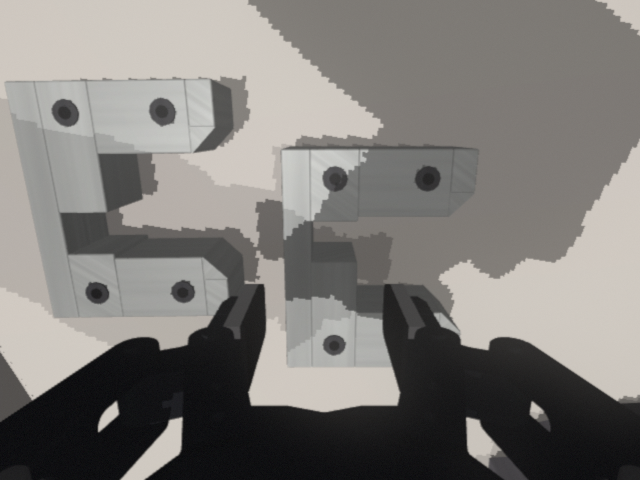

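```bash
python3 - <<'E'
from h import *
from go import pose
s,p,M=pose()
f=bot.grab_frame('wrist'); R,t=w2c(f); print('cam',-R.T@t)
def pr(P):
    q=R@P+t; return (q[:2]/q[2]*[f['fx'],f['fy']]+[f['cx'],f['cy']]).round(0)
for dx in(-.023,.023):
  for dz in (0,.006,-.0):
    print(dx,dz,pr(p+M[0]*dx-M[2]*dz))
for z in (0.034,.01): 
  for dx in (-.03,.03): print('descended',z,pr(np.array([p[0],p[1],z])+M[0]*dx))
b=cv2.cvtColor(f['frame'],cv2.COLOR_RGB2BGR)
for P,m in (((.525,-.079,.169),collar(1)),((.417,-.071,.182),collar(-1))):
    r=render(f,m,np.array(P),1); c,_=cv2.findContours(r,cv2.RETR_LIST,cv2.CHAIN_APPROX_NONE); cv2.drawContours(b,c,-1,(0,0,255),1)
for dx in(-.023,.023):
    for dy in (-.011,.011):
        u=pr(np.array([p[0],p[1],.034])+M[0]*dx+M[1]*dy); cv2.circle(b,(int(u[0]),int(u[1])),3,(0,255,0),-1)
cv2.imwrite('pics/w3.png',b)
E
```

```text
cam [ 0.4936106  -0.02809349  0.19399463]
-0.023 0 [266. 302.]
-0.023 0.006 [264. 308.]
-0.023 -0.0 [266. 302.]
0.023 0 [382. 302.]
0.023 0.006 [384. 308.]
0.023 -0.0 [382. 302.]
descended 0.034 [256. 285.]
descended 0.034 [392. 285.]
descended 0.01 [264. 267.]
descended 0.01 [384. 267.]
```

View pics/w3.png

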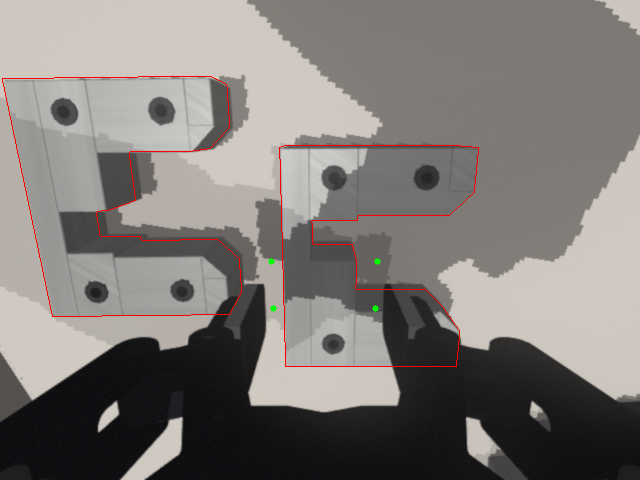

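Emit:
{"api": "send_rows", "payload": {"dp": [[-0.1, -0.2, 0], [0, 0, 1], [0, 0, 0.8], [0, 0, 0]], "yaw": [0, 0, 0, 0], "jaw": [0.0, 0.0, 0.0, 0.0]}}

```text
time_s: 5.48
ee_pos: [0.5018, -0.09, 0.0312]
eef_rot: [-0.0, 0.996, 0.085, -0.001]
wrist_force: [-0.4, 0.3, 0.1]
width: 0.497
```

```bash
python3 go.py .5034 -.0912 .008; python3 - <<'E'
from h import *
f=bot.grab_frame('wrist'); save(f,'w4')
E
```

```text
t 5.475 p [ 0.5018 -0.09    0.0312] th 9.7 F [-0.4  0.3  0.1] w 0.497 tilt [-0.002  0.001 -1.   ]
then dp cm [0.15 0.15 2.32] len mm 23.3
```

View pics/w4.png

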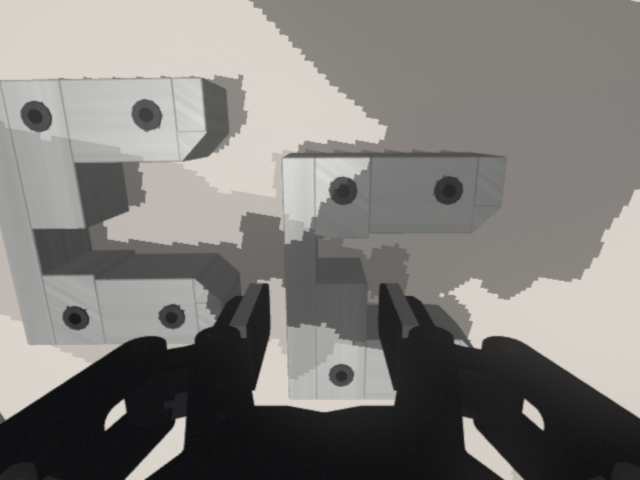

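Emit:
{"api": "send_rows", "payload": {"dp": [[0.15, 0, 0], [0, 0, 0.8], [0, 0, 0.7], [0, 0, 0.5], [0, 0, 0]], "yaw": [0, 0, 0, 0, 0], "jaw": [0.0, 0.0, 0.0, 0.0, 0.0]}}

```text
time_s: 6.15
ee_pos: [0.5036, -0.0898, 0.0117]
eef_rot: [-0.0, 0.996, 0.085, -0.001]
wrist_force: [-0.2, 1.1, -0.4]
width: 0.503
```

Emit:
{"api": "send_rows", "payload": {"dp": [[0, 0, 0], [0, 0, 0], [0, 0, 0], [0, 0, 0]], "yaw": [0, 0, 0, 0], "jaw": [-0.5, -0.5, -0.5, -0.5], "grip_force": 40}}

```text
time_s: 6.65
ee_pos: [0.5041, -0.09, 0.0123]
eef_rot: [0.0, 0.996, 0.085, -0.0]
wrist_force: [-0.1, -0.3, -1.1]
width: 0.365
```

```bash
python3 - <<'E'
from h import *
from go import pose
s,p,M=pose(); print(p,s['width'],s['wrist_force'],np.arctan2(M[0][1],M[0][0]))
for n in ['top','scene']:
    f=bot.grab_frame(n); r=fit(f,collar(1),(.525,-.079,.168),rad=.068); print(r)
save(f,'s2')
E
```

```text
[ 0.50410295 -0.08998378  0.01231214] 0.3649885291418455 [-0.06134304 -0.27478187 -1.05499938] 0.16938003643988248
(array([ 0.54112939, -0.11610241,  0.30775411]), np.float64(0.9637744464487711))
(array([ 0.52641723, -0.07829449,  0.17462419]), np.float64(0.8774335366253525))
```

```bash
python3 go.py .5056 .0633 .012
```

```text
t 6.75 p [ 0.5041 -0.09    0.0123] th 9.71 F [-0.1 -0.  -1.1] w 0.363 tilt [ 0. -0. -1.]
then dp cm [  2.73 -15.08   0.03] len mm 153.3
```

Emit:
{"api": "send_rows", "payload": {"dp": [[0.2, -1, 0], [0.3, -1.7, 0], [0.3, -1.8, 0], [0.3, -1.8, 0], [0.3, -1.8, 0], [0.3, -1.8, 0], [0.3, -1.8, 0], [0.3, -1.8, 0], [0.3, -1.6, 0], [0, 0, 0]], "yaw": [0, 0, 0, 0, 0, 0, 0, 0, 0, 3.5], "jaw": [-0.5, -0.5, -0.5, -0.5, -0.5, -0.5, -0.5, -0.5, -0.5, -0.5]}}

```text
time_s: 8.0
ee_pos: [0.5045, 0.0653, 0.0123]
eef_rot: [-0.001, 0.999, 0.054, 0.0]
wrist_force: [1.7, 0.6, -1.0]
width: 0.366
```

```bash
python3 go.py .5454 .0676 .012;  python3 - <<'E'
from h import *
f=bot.grab_frame('wrist'); save(f,'w5')
f=bot.grab_frame('scene'); save(f,'s3')
cv2.imwrite('pics/s3c.png',cv2.resize(f['frame'][150:400,200:480,::-1],None,fx=2.4,fy=2.4,interpolation=cv2.INTER_CUBIC))
r=fit(f,collar(1),(.5287,.0732,.1075),rad=.06); print(r)
E
```

```text
t 8.0 p [0.5045 0.0653 0.0123] th 6.22 F [ 1.7  0.6 -1. ] w 0.366 tilt [ 0.001  0.002 -1.   ]
then dp cm [4.09 0.22 0.03] len mm 40.9
(array([0.52735454, 0.07496329, 0.10715276]), np.float64(0.8810108013581383))
```

View pics/w5.png

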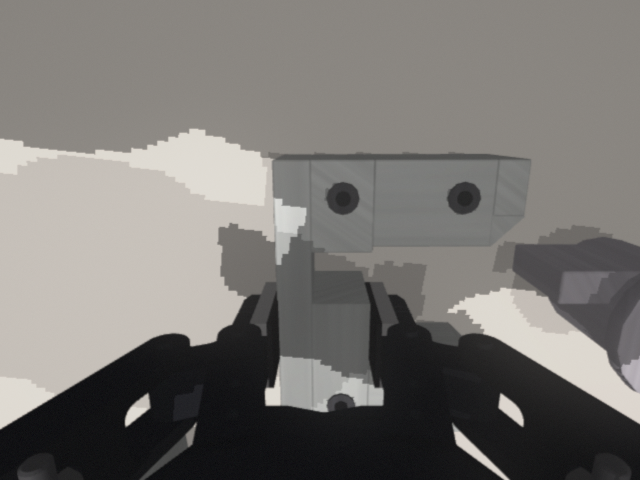

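View pics/s3c.png

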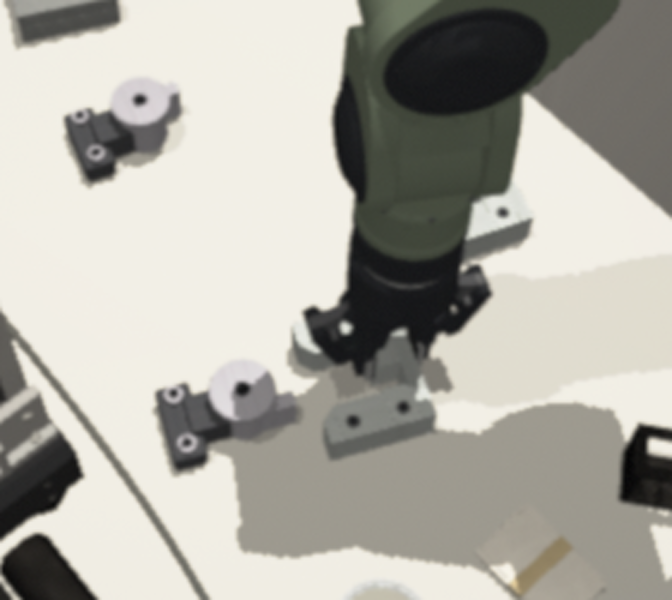

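Emit:
{"api": "send_rows", "payload": {"dp": [[0.8, 0.2, 0], [1, 0, 0], [1, 0, 0], [0.4, 0, 0], [0, 0, 0]], "yaw": [0, 0, 0, 0, 0], "jaw": [-0.5, -0.5, -0.5, -0.5, -0.5]}}

```text
time_s: 8.72
ee_pos: [0.5358, 0.0647, 0.0123]
eef_rot: [0.0, 0.999, 0.054, -0.001]
wrist_force: [-3.8, -0.7, 5.7]
width: 0.365
```

```bash
python3 go.py .5454 .0676 .012;  python3 - <<'E'
from h import *
f=bot.grab_frame('wrist'); save(f,'w6')
f=bot.grab_frame('scene'); 
cv2.imwrite('pics/s4c.png',cv2.resize(f['frame'][150:400,200:480,::-1],None,fx=2.4,fy=2.4,interpolation=cv2.INTER_CUBIC))
E
```

```text
t 8.725 p [0.5358 0.0647 0.0123] th 6.23 F [-3.8 -0.7  5.7] w 0.365 tilt [-0.001 -0.    -1.   ]
then dp cm [ 0.98 -0.19  0.03] len mm 10.0
```

View pics/w6.png

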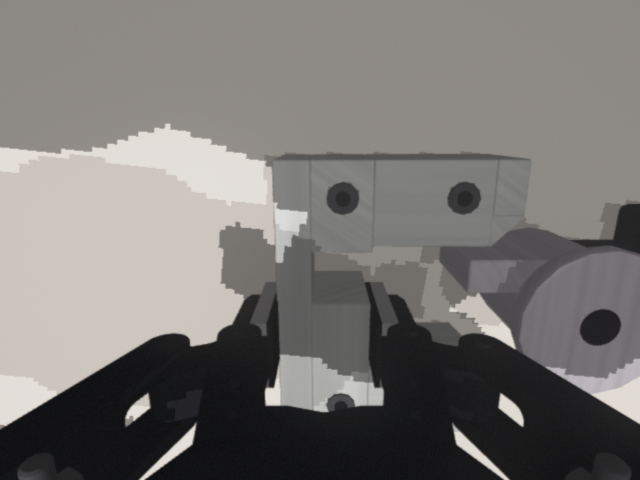

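View pics/s4c.png

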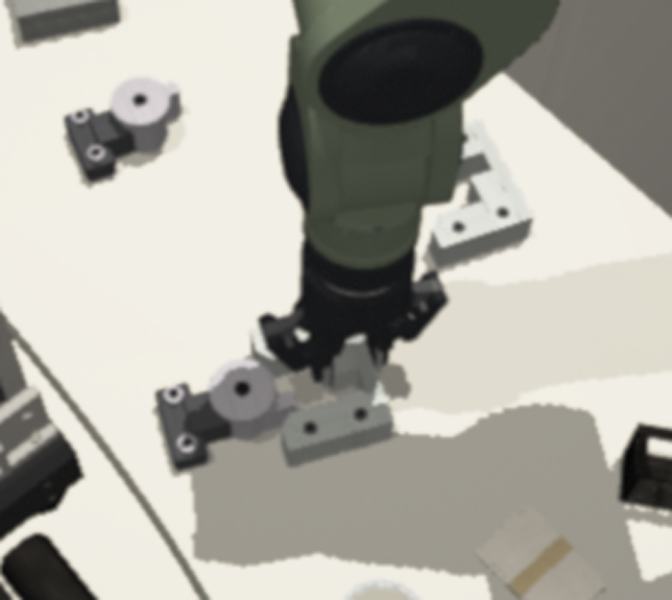

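```bash
python3 - <<'E'
from h import *
f=bot.grab_frame('wrist'); R,t=w2c(f); C=-R.T@t
b=cv2.cvtColor(f['frame'],cv2.COLOR_RGB2BGR)
g=f['frame'].mean(2)
print('depth', [ (r,cloud(f)[r,470].round(4)) for r in range(236,300,6)])
c=b[200:400,380:640]; cv2.imwrite('pics/w6c.png',cv2.resize(c,None,fx=3,fy=3,interpolation=cv2.INTER_CUBIC))
for k,m,P in (('CL',collar(1),(.5588,.0742,.1075)),('SL',shaft(1),(.6182,.0829,.1075))):
    mm=[x for x in m]
    r=render(f,mm,np.array(P),1); c,_=cv2.findContours(r,cv2.RETR_LIST,cv2.CHAIN_APPROX_NONE); cv2.drawContours(b,c,-1,(0,0,255) if k=='CL' else (0,255,0),1)
cv2.imwrite('pics/w6o.png',b)
E
```

```text
depth [(236, array([0.5787, 0.1025, 0.0347])), (242, array([0.5794, 0.1004, 0.034 ])), (248, array([0.5851, 0.0952, 0.0214])), (254, array([0.5826, 0.0949, 0.0284])), (260, array([0.581 , 0.0942, 0.0333])), (266, array([0.5812, 0.0923, 0.0339])), (272, array([0.5815, 0.0903, 0.0341])), (278, array([0.5822, 0.088 , 0.0335])), (284, array([0.5829, 0.0857, 0.033 ])), (290, array([0.5826, 0.0842, 0.0344])), (296, array([5.985e-01, 6.870e-02, 1.000e-04]))]
```

View pics/w6o.png

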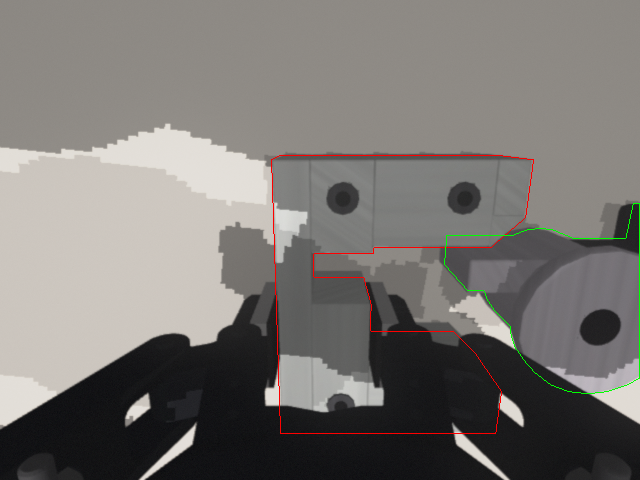

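View pics/w6c.png

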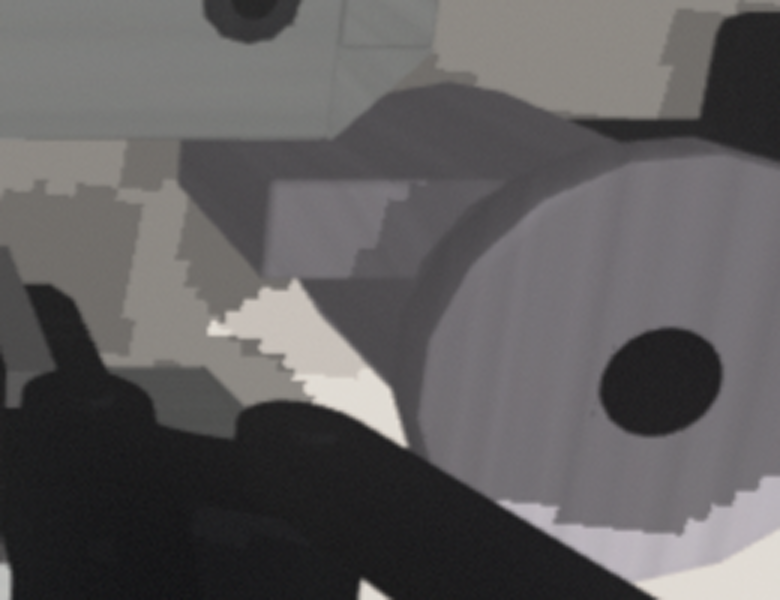

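Emit:
{"api": "send_rows", "payload": {"dp": [[0, 0, 0], [0, 0, 0], [0, 0, 0]], "yaw": [0, 0, 0], "jaw": [0.0, 0.0, 0.0]}}

```text
time_s: 9.25
ee_pos: [0.5366, 0.0647, 0.0122]
eef_rot: [-0.0, 0.999, 0.054, 0.0]
wrist_force: [-0.3, -1.1, -0.2]
width: 0.498
```

Emit:
{"api": "send_rows", "payload": {"dp": [[0, 0, -1], [0, 0, -3], [0, 0, -4], [-2, 0, -1], [-3, 0, 0], [-3, 0, 0]], "yaw": [0, 0, 0, 0, 0, 0], "jaw": [0.0, 0.0, 0.0, 0.0, 0.0, 0.0]}}

```text
time_s: 10.0
ee_pos: [0.4564, 0.056, 0.1032]
eef_rot: [0.0, 0.999, 0.054, 0.001]
wrist_force: [0.3, -0.7, 0.1]
width: 0.499
```

```bash
python3 - <<'E'
from h import *
print(bot.state()['joint_pos'])
for n in ['wrist','top']:
    f=bot.grab_frame(n); save(f,n+'7'); r=fit(f,collar(1),(.559,.0745,.1075),rad=.062); print(r)
E
```

```text
[-3.86644867e-02  2.99595567e-01 -6.02397243e-01  6.67273683e-01
 -1.37539634e-05  1.42365966e+00]
(array([0.55860167, 0.07418111, 0.10904561]), np.float64(0.5394861725231855))
(array([0.56006776, 0.07584419, 0.11024491]), np.float64(0.5753263816128656))
```

View pics/wrist7.png

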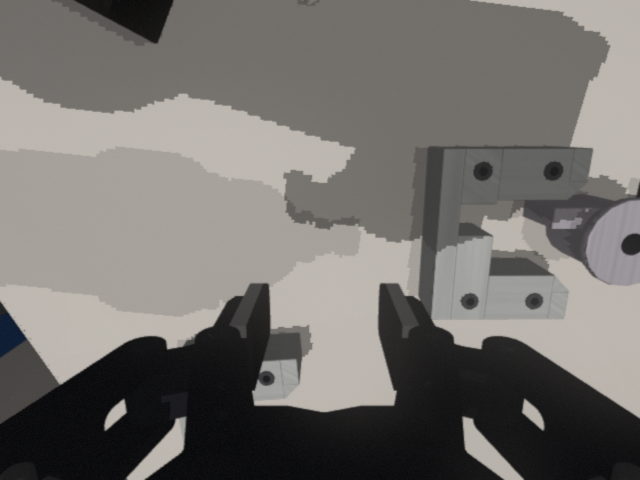

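Emit:
{"api": "send_rows", "payload": {"dp": [[0, 0, 0], [0, 0, 0], [0, 0, 0], [0, 0, 0], [0, 0, 0], [0, 0, 0], [0, 0, 0], [0, 0, 0], [0, 0, 0], [0, 0, 0]], "yaw": [-10, -10, -10, -10, -10, -10, -10, -10, -10, 0], "jaw": [0.6, 0.6, 0.6, 0.6, 0.6, 0.6, 0.6, 0.6, 0.6, 0.6]}}

```text
time_s: 11.35
ee_pos: [0.4578, 0.056, 0.1028]
eef_rot: [0.001, 0.669, 0.744, 0.0]
wrist_force: [0.4, 0.3, 0.4]
width: 0.797
```

```bash
python3 go.py .492 .0693 .006 96.16
```

```text
t 11.35 p [0.4578 0.056  0.1028] th 96.09 F [0.4 0.3 0.4] w 0.797 tilt [ 0.001 -0.    -1.   ]
yaw first -0.07
then dp cm [0.95 3.54 9.68] len mm 103.5
```

Emit:
{"api": "send_rows", "payload": {"dp": [[0.5, 1.8, 0], [0.4, 1.7, 0], [0, 0, 4], [0, 0, 3], [0, 0, 2], [0, 0, 0.7], [0, 0, 0]], "yaw": [0, 0, 0, 0, 0, 0, 0], "jaw": [0.6, 0.6, 0.6, 0.6, 0.6, 0.6, 0.6]}}

```text
time_s: 12.22
ee_pos: [0.4909, 0.0688, 0.0053]
eef_rot: [-0.0, 0.668, 0.744, -0.0]
wrist_force: [-0.6, -0.1, 0.8]
width: 0.803
```

```bash
python3 go.py .5556 .0762 .006
```

```text
t 12.225 p [0.4909 0.0688 0.0053] th 96.14 F [-0.6 -0.1  0.8] w 0.803 tilt [-0.  0. -1.]
then dp cm [ 0.04  6.52 -0.07] len mm 65.2
```

Emit:
{"api": "send_rows", "payload": {"dp": [[0, 1.2, 0], [0, 0.8, 0], [0, 0.8, 0], [0, 0.8, 0], [0, 0.6, 0], [0, 0.6, 0], [0, 0.6, 0], [0, 0, 0]], "yaw": [0, 0, 0, 0, 0, 0, 0, 0], "jaw": [0.6, 0.6, 0.6, 0.6, 0.6, 0.6, 0.6, 0.6]}}

```text
time_s: 13.22
ee_pos: [0.5457, 0.0747, 0.0054]
eef_rot: [0.001, 0.668, 0.744, 0.001]
wrist_force: [-0.0, -0.9, -0.5]
width: 0.804
```

```bash
python3 go.py .5556 .0762 .006; python3 - <<'E'
from h import *
f=bot.grab_frame('scene'); save(f,'s5')
cv2.imwrite('pics/s5c.png',cv2.resize(f['frame'][200:400,200:440,::-1],None,fx=3,fy=3,interpolation=cv2.INTER_CUBIC))
E
```

```text
t 13.225 p [0.5457 0.0747 0.0054] th 96.21 F [-0.  -0.9 -0.5] w 0.804 tilt [ 0.002  0.    -1.   ]
then dp cm [ 0.04  1.   -0.06] len mm 10.0
```

View pics/s5c.png

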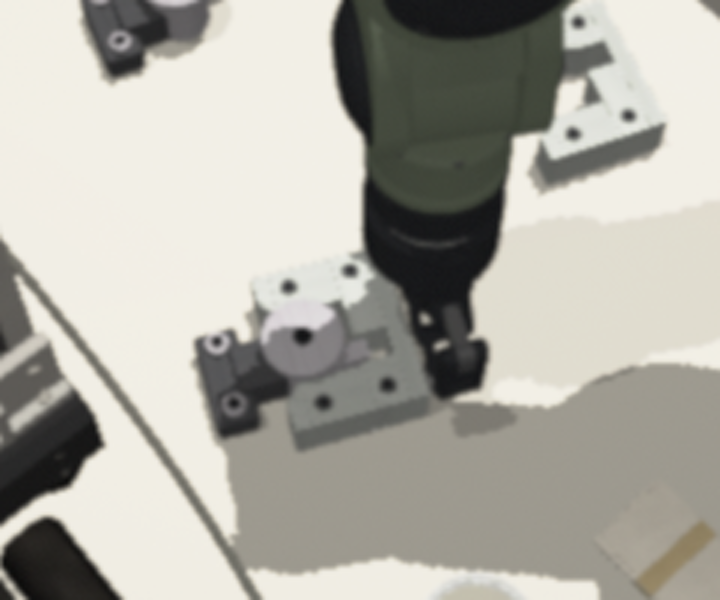

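Emit:
{"api": "send_rows", "payload": {"dp": [[0, 0.4, 0], [0, 0.4, 0], [0, 0.2, 0], [0, 0.1, 0], [0, 0, 0]], "yaw": [0, 0, 0, 0, 0], "jaw": [0.6, 0.6, 0.6, 0.6, 0.6]}}

```text
time_s: 13.9
ee_pos: [0.5552, 0.0758, 0.0052]
eef_rot: [-0.0, 0.668, 0.744, -0.0]
wrist_force: [-2.3, 0.1, 0.5]
width: 0.799
```

```bash
python3 go.py .5556 .0762 .006; python3 - <<'E'
from h import *
f=bot.grab_frame('scene'); print(fit(f,collar(1)+shaft(1)[:0],(.606,.0816,.1075),rad=.07))
E
```

```text
t 13.9 p [0.5552 0.0758 0.0052] th 96.21 F [-2.3  0.1  0.5] w 0.799 tilt [-0. -0. -1.]
then dp cm [ 0.03  0.05 -0.08] len mm 0.9
(array([0.60606093, 0.08037566, 0.10806659]), np.float64(0.8366748247072945))
```

Emit:
{"api": "send_rows", "payload": {"dp": [[0, 0.2, 0], [0, 0, 0]], "yaw": [0, 0], "jaw": [0.6, 0.6]}}

```text
time_s: 14.2
ee_pos: [0.5555, 0.0759, 0.0051]
eef_rot: [-0.001, 0.668, 0.744, -0.001]
wrist_force: [-6.3, -1.6, 5.3]
width: 0.798
```

Emit:
{"api": "send_rows", "payload": {"dp": [[0, 0.2, 0], [0, 0, 0]], "yaw": [0, 0], "jaw": [0.6, 0.6]}}

```text
time_s: 14.45
ee_pos: [0.5555, 0.0759, 0.0048]
eef_rot: [-0.002, 0.668, 0.744, -0.003]
wrist_force: [-11.5, -1.5, 8.1]
width: 0.797
```

Emit:
{"api": "send_rows", "payload": {"dp": [[0, -0.6, 0], [0, -1.5, 0], [0, -1.5, -2], [0, 0, -4], [0, 0, -4], [0, 0, -2], [0, -3, 0], [0, -3, 0]], "yaw": [0, 0, 0, 0, 0, 0, 0, 0], "jaw": [0.6, 0.6, 0.6, 0.6, 0.6, 0.4, 0.2, 0.0]}}

```text
time_s: 15.45
ee_pos: [0.4646, 0.0658, 0.126]
eef_rot: [0.001, 0.668, 0.744, 0.001]
wrist_force: [-0.2, 0.1, 0.0]
width: 0.503
```

```bash
cat > home.py <<'E'
from h import *
import sys
s=int(sys.argv[1]); S=np.array(eval(sys.argv[2])); tag=sys.argv[3]
c,sn=np.cos(S[2]),np.sin(S[2])
p0=(S[0]-.012*c,S[1]-.012*sn,S[2])
# joint model: collar pose free, shaft fixed
for n in ['scene','top']:
    f=bot.grab_frame(n); W=cloud(f)
    b=cv2.cvtColor(f['frame'],cv2.COLOR_RGB2BGR)
    d=np.hypot(W[...,0]-S[0],W[...,1]-S[1])
    ys,xs=np.nonzero(d<.1); bx=(slice(ys.min(),ys.max()+1),slice(xs.min(),xs.max()+1))
    m=((W[...,2]>.008)&(d<.085)).astype(np.float32)[bx]
    sh=render(f,shaft(s),S)
    def cost(p): return np.abs(cv2.resize(np.maximum(render(f,collar(s),p),sh),(640,480),interpolation=cv2.INTER_AREA)[bx]/255.-m).sum()/m.sum()
    x=np.array(p0)
    for sc in (.006,.003):
        x=minimize(cost,x,method='Nelder-Mead',options=dict(initial_simplex=np.vstack([x]+[x+e for e in np.diag([sc,sc,sc*10])]),xatol=1e-4,fatol=1e-4)).x
    dd=x[:2]-S[:2]; print(n,'in shaft frame x,y mm',round((dd[0]*c+dd[1]*sn)*1e3,1),round((-dd[0]*sn+dd[1]*c)*1e3,1),'dyaw',round(x[2]-S[2],3),'cost',round(cost(x),3))
    cc=b[bx]; k=min(600/cc.shape[0],800/cc.shape[1]); cv2.imwrite(f'pics/{tag}_{n}.png',cv2.resize(cc,None,fx=k,fy=k,interpolation=cv2.INTER_CUBIC))
E
python3 home.py 1 "[.6182,.0829,.1075]" h1
```

```text
scene in shaft frame x,y mm -11.7 -1.2 dyaw -0.001 cost 0.044
top in shaft frame x,y mm -11.3 -0.7 dyaw 0.001 cost 0.054
```

View pics/h1_scene.png

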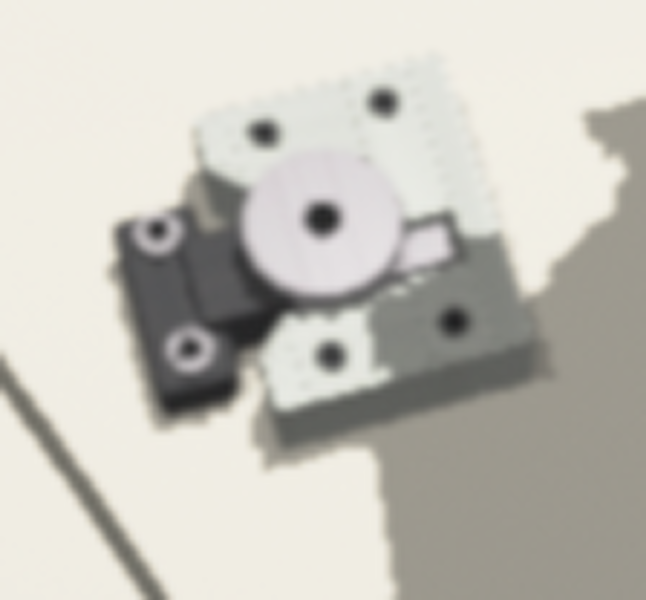

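Emit:
{"api": "send_rows", "payload": {"dp": [[0, 0, 0], [0, 0, 0], [0, 0, 0], [0, 0, 0], [0, 0, 0], [0, 0, 0], [0, 0, 0], [0, 0, 0], [0, 0, 0]], "yaw": [9.5, 9.5, 9.5, 9.5, 9.5, 9.5, 9.5, 9.5, 9.5], "jaw": [0.1, 0.1, 0.1, 0.1, 0.1, 0.1, 0.1, 0.1, 0.1]}}

```text
time_s: 16.68
ee_pos: [0.4656, 0.0659, 0.1256]
eef_rot: [0.0, 0.996, 0.091, 0.001]
wrist_force: [-0.7, 0.9, -0.7]
width: 0.55
```

```bash
python3 go.py .3921 -.0682 .11 10.37; python3 - <<'E'
from h import *
for n in ['top','scene','wrist']:
    f=bot.grab_frame(n); r=fit(f,collar(-1),(.417,-.0708,.181),rad=.068); print(n,r)
E
```

```text
t 16.675 p [0.4656 0.0659 0.1256] th 10.39 F [-0.7  0.9 -0.7] w 0.55 tilt [ 0.003  0.    -1.   ]
yaw first 0.02
then dp cm [-9.64 11.87  1.56] len mm 153.7
top (array([ 0.4174518 , -0.06997572,  0.18447238]), np.float64(0.922587421757293))
scene (array([ 0.43222543, -0.06913406,  1.103055  ]), np.float64(5.6211886304909555))
wrist (array([ 0.43966667, -0.20146667,  0.581     ]), np.float64(1.0))
```

Emit:
{"api": "send_rows", "payload": {"dp": [[-2.4, 2.9, 0], [-2.4, 3.0, 0], [-2.4, 3.0, 0], [-2.4, 3.0, 0], [0, 0, 3], [0, 0, 3.5], [0, 0, 0]], "yaw": [0, 0, 0, 0, 0, 0, 0], "jaw": [0.1, 0.1, 0.1, 0.1, 0.1, 0.1, 0.1]}}

```text
time_s: 17.7
ee_pos: [0.3901, -0.0685, 0.0589]
eef_rot: [-0.001, 0.996, 0.094, -0.002]
wrist_force: [-0.4, 0.3, -0.4]
width: 0.548
```

```bash
python3 go.py .3921 -.0682 .012; python3 - <<'E'
from h import *
from go import pose
s,p,M=pose()
f=bot.grab_frame('wrist'); R,t=w2c(f)
r=fit(f,collar(-1),(.417,-.0708,.181),rad=.06,thr=.015); print(r)
b=cv2.cvtColor(f['frame'],cv2.COLOR_RGB2BGR)
def pr(P):
    q=R@P+t; return (q[:2]/q[2]*[f['fx'],f['fy']]+[f['cx'],f['cy']])
c,_=cv2.findContours(render(f,collar(-1),np.array([.417,-.0708,.182]),1),cv2.RETR_LIST,cv2.CHAIN_APPROX_NONE); cv2.drawContours(b,c,-1,(0,0,255),1)
for dx in(-.023,.023):
    for dy in (-.011,.011):
        u=pr(np.array([p[0],p[1],.034])+M[0]*dx+M[1]*dy); cv2.circle(b,(int(u[0]),int(u[1])),3,(0,255,0),-1)
cv2.imwrite('pics/w8.png',b)
E
```

```text
t 17.7 p [ 0.3901 -0.0685  0.0589] th 10.8 F [-0.4  0.3 -0.4] w 0.548 tilt [-0.004  0.001 -1.   ]
then dp cm [0.22 0.02 4.69] len mm 47.0
(array([ 0.41685334, -0.07143014,  0.18985657]), np.float64(0.6638929611372565))
```

View pics/w8.png

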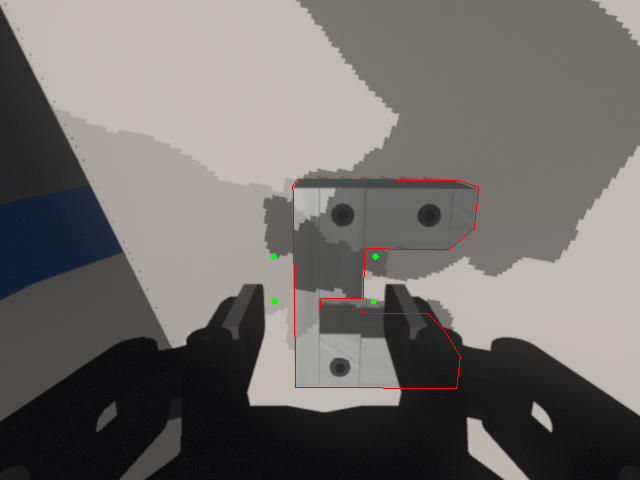

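Emit:
{"api": "send_rows", "payload": {"dp": [[0.25, 0.1, 0], [0, 0, 1.5], [0, 0, 1.0], [0, 0, 1.0], [0, 0, 0.7], [0, 0, 0.5], [0, 0, 0]], "yaw": [0, 0, 0, 0, 0, 0, 0], "jaw": [0.05, 0.05, 0.05, 0.05, 0.05, 0.05, 0.05]}}

```text
time_s: 18.62
ee_pos: [0.3939, -0.0693, 0.013]
eef_rot: [-0.0, 0.996, 0.093, -0.0]
wrist_force: [0.1, 0.3, 0.1]
width: 0.532
```

Emit:
{"api": "send_rows", "payload": {"dp": [[0, 0, 0], [0, 0, 0], [0, 0, 0], [0, 0, 0]], "yaw": [0, 0, 0, 0], "jaw": [-0.5, -0.5, -0.5, -0.5], "grip_force": 40}}

```text
time_s: 19.12
ee_pos: [0.3942, -0.0695, 0.0135]
eef_rot: [0.0, 0.996, 0.093, 0.0]
wrist_force: [-1.7, 0.1, 5.1]
width: 0.369
```

```bash
python3 go.py .3921 -.0682 .012
```

```text
t 19.125 p [ 0.3942 -0.0695  0.0135] th 10.7 F [-1.7  0.1  5.1] w 0.369 tilt [ 0. -0. -1.]
then dp cm [-0.18 -0.16  0.15] len mm 2.9
```

```bash
python3 go.py .5409 -.2049 .0135 13.1
```

```text
t 19.125 p [ 0.3942 -0.0695  0.0135] th 10.7 F [-1.7  0.1  5.1] w 0.369 tilt [ 0. -0. -1.]
yaw first -2.4
then dp cm [11.22 16.51 -0.  ] len mm 199.7
```

Emit:
{"api": "send_rows", "payload": {"dp": [[0, 0, 0], [0.7, 1.0, 0], [1.3, 1.9, 0], [1.3, 2.0, 0], [1.3, 2.0, 0], [1.3, 2.0, 0], [1.3, 2.0, 0], [1.3, 2.0, 0], [1.3, 2.0, 0], [1.3, 1.6, 0]], "yaw": [-2.4, 0, 0, 0, 0, 0, 0, 0, 0, 0], "jaw": [-0.5, -0.5, -0.5, -0.5, -0.5, -0.5, -0.5, -0.5, -0.5, -0.5]}}

```text
time_s: 20.38
ee_pos: [0.5386, -0.2043, 0.0129]
eef_rot: [-0.001, 0.993, 0.114, -0.001]
wrist_force: [-4.9, 4.5, 7.2]
width: 0.365
```

Emit:
{"api": "send_rows", "payload": {"dp": [[0, 0, 0]], "yaw": [0], "jaw": [-0.5]}}

```text
time_s: 20.5
ee_pos: [0.5412, -0.2061, 0.0132]
eef_rot: [0.001, 0.994, 0.114, 0.001]
wrist_force: [1.6, -1.5, -0.1]
width: 0.365
```

```bash
python3 go.py .5769 -.1965 .0135 13.1; python3 - <<'E'
from h import *
f=bot.grab_frame('wrist'); save(f,'w9')
for n in ['scene','top']:
    f=bot.grab_frame(n); r=fit(f,collar(-1),(.5656,-.2052,.229),rad=.055); print(r)
    if n=='scene': save(f,'s9')
E
```

```text
t 20.5 p [ 0.5412 -0.2061  0.0132] th 13.07 F [ 1.6 -1.5 -0.1] w 0.365 tilt [ 0.002 -0.001 -1.   ]
yaw first -0.03
then dp cm [ 3.7  -0.12 -0.03] len mm 37.0
(array([ 0.55537165, -0.22423777,  0.51317096]), np.float64(0.8332485182452812))
(array([ 0.62508029, -0.28344796, -0.5473355 ]), np.float64(0.5901715764806403))
```

View pics/w9.png

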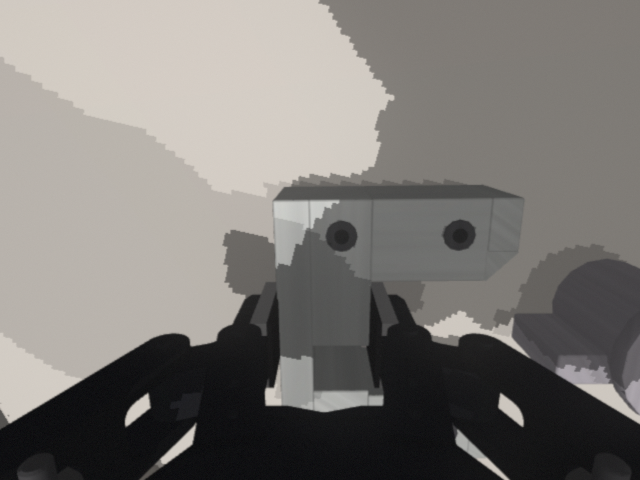

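View pics/s9.png

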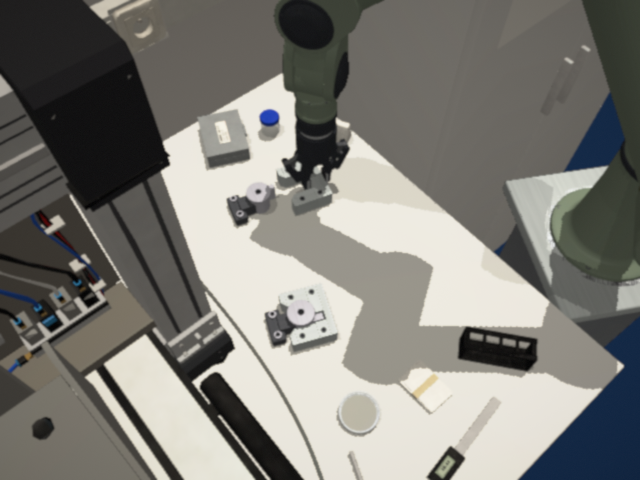

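```bash
cat > px.py <<'E'
from h import *
def onplane(f,u,v,z):
    R,t=w2c(f); C=-R.T@t; d=R.T@np.array([(u-f['cx'])/f['fx'],(v-f['cy'])/f['fy'],1]); return C+d*(z-C[2])/d[2]
E
python3 - <<'E'
from px import *
f=bot.grab_frame('wrist'); S=(.6581,-.1836,.229); c,s=np.cos(S[2]),np.sin(S[2])
for nm,u,v in [('inner',400,280),('inner',480,280),('outer',300,199),('outer',480,199),('frontL',523,199),('rear',274,205),('keytipL',553,358)]:
    P=onplane(f,u,v,.034); d=P[:2]-S[:2]; print(nm,P.round(4),'shaft frame mm',((d[0]*c+d[1]*s)*1e3).round(1),((-d[0]*s+d[1]*c)*1e3).round(1))
b=f['frame'][:,:,::-1][240:440,400:640]; cv2.imwrite('pics/w9c.png',cv2.resize(b,None,fx=3,fy=3,interpolation=cv2.INTER_CUBIC))
E
```

```text
inner [ 0.5605 -0.1822  0.034 ] shaft frame mm -94.8 23.5
inner [ 0.5865 -0.1762  0.034 ] shaft frame mm -68.0 23.5
outer [ 0.5222 -0.1632  0.034 ] shaft frame mm -127.7 50.8
outer [ 0.5775 -0.1502  0.034 ] shaft frame mm -70.9 50.8
frontL [ 0.5908 -0.1472  0.034 ] shaft frame mm -57.3 50.8
rear [ 0.5146 -0.1669  0.034 ] shaft frame mm -136.0 48.8
keytipL [ 0.6213 -0.1983  0.034 ] shaft frame mm -39.1 -6.0
```

View pics/w9c.png

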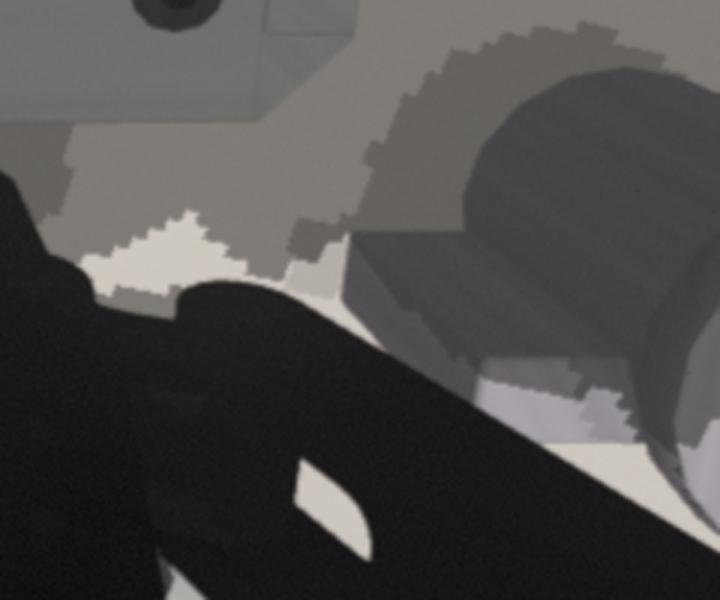

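Emit:
{"api": "send_rows", "payload": {"dp": [[0.6, 0.15, 0], [1, 0, 0], [1, 0, 0], [1, 0, 0], [0.2, 0, 0], [0, 0, 0]], "yaw": [0, 0, 0, 0, 0, 0], "jaw": [-0.5, -0.5, -0.5, -0.5, -0.5, -0.5]}}

```text
time_s: 21.45
ee_pos: [0.5779, -0.1976, 0.0133]
eef_rot: [-0.0, 0.993, 0.114, 0.001]
wrist_force: [1.6, 0.4, -0.0]
width: 0.365
```

```bash
python3 go.py .5769 -.1965 .0135; python3 - <<'E'
from h import *
f=bot.grab_frame('wrist'); save(f,'w10')
E
```

```text
t 21.45 p [ 0.5779 -0.1976  0.0133] th 13.12 F [ 1.6  0.4 -0. ] w 0.365 tilt [ 0.001  0.    -1.   ]
then dp cm [-0.07 -0.13 -0.02] len mm 1.5
```

View pics/w10.png

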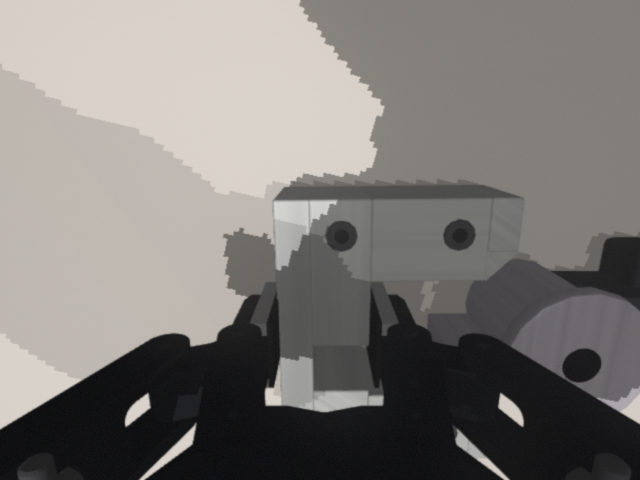

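Aligned, no contact force. Release, rise, back off, rotate for pushing.

Emit:
{"api": "send_rows", "payload": {"dp": [[0, 0, 0], [0, 0, 0], [0, 0, 0]], "yaw": [0, 0, 0], "jaw": [0.0, 0.0, 0.0]}}

```text
time_s: 21.88
ee_pos: [0.577, -0.1979, 0.0134]
eef_rot: [0.0, 0.993, 0.114, 0.0]
wrist_force: [-0.0, 0.7, -0.9]
width: 0.501
```

Emit:
{"api": "send_rows", "payload": {"dp": [[0, 0, -1], [0, 0, -3], [0, 0, -4], [-2, 0, -1], [-3, 0, 0], [-3, 0, 0], [0, 0, 0]], "yaw": [0, 0, 0, 0, 0, 0, 0], "jaw": [0.0, 0.0, 0.0, 0.0, 0.0, 0.0, 0.0]}}

```text
time_s: 22.75
ee_pos: [0.4976, -0.2161, 0.104]
eef_rot: [-0.0, 0.994, 0.113, -0.0]
wrist_force: [0.2, 0.3, -0.1]
width: 0.499
```

```bash
python3 - <<'E'
from h import *
print(bot.state()['joint_pos'].round(2),bot.state()['ee_pos'])
S=(.6581,-.1836,.229); c,s=np.cos(S[2]),np.sin(S[2])
for n in ['wrist','scene']:
    f=bot.grab_frame(n); save(f,n+'11'); r=fit(f,collar(-1),(.6025,-.197,.229),rad=.062); print(r)
    d=r[0][:2]-S[:2]; print((d[0]*c+d[1]*s)*1e3,(-d[0]*s+d[1]*c)*1e3)
E
```

```text
[-0.55  0.43 -0.39  0.75 -0.    0.8 ] [ 0.49759082 -0.21607857  0.10401129]
(array([ 0.60159886, -0.19750929,  0.24020408]), np.float64(0.5337888147021747))
-58.18357666631614 -0.7201969433476094
(array([ 0.60235005, -0.19635716,  0.24175772]), np.float64(0.39292826966224687))
-57.19045400715514 0.23132850093316415
```

View pics/wrist11.png

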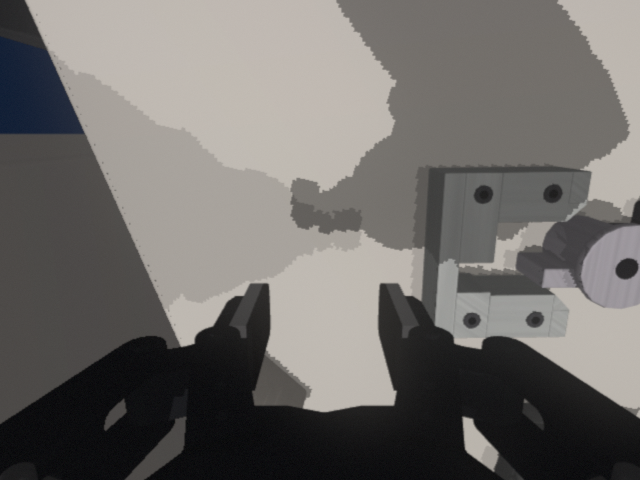

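Emit:
{"api": "send_rows", "payload": {"dp": [[0, 0, 0], [0, 0, 0], [0, 0, 0], [0, 0, 0], [0, 0, 0], [0, 0, 0], [0, 0, 0], [0, 0, 0], [0, 0, 0], [0, 0, 0]], "yaw": [-10, -10, -10, -10, -10, -10, -10, -10, -10, 0], "jaw": [0.6, 0.6, 0.6, 0.6, 0.6, 0.6, 0.6, 0.6, 0.6, 0.6]}}

```text
time_s: 24.1
ee_pos: [0.5003, -0.2159, 0.1035]
eef_rot: [0.0, 0.622, 0.783, 0.0]
wrist_force: [-0.4, -0.6, -1.0]
width: 0.8
```

```bash
python3 go.py .5344 -.2124 .006 103.1
```

```text
t 24.1 p [ 0.5003 -0.2159  0.1035] th 103.04 F [-0.4 -0.6 -1. ] w 0.8 tilt [ 0.001 -0.    -1.   ]
yaw first -0.06
then dp cm [-0.43  3.4   9.75] len mm 103.3
```

Emit:
{"api": "send_rows", "payload": {"dp": [[-0.2, 1.7, 0], [-0.2, 1.7, 0], [0, 0, 4], [0, 0, 3], [0, 0, 2], [0, 0, 0.7], [0, 0, 0]], "yaw": [0, 0, 0, 0, 0, 0, 0], "jaw": [0.6, 0.6, 0.6, 0.6, 0.6, 0.6, 0.6]}}

```text
time_s: 24.98
ee_pos: [0.5335, -0.212, 0.0062]
eef_rot: [-0.0, 0.622, 0.783, 0.0]
wrist_force: [-0.2, 0.4, -0.3]
width: 0.803
```

```bash
python3 go.py .5967 -.1979 .006
```

```text
t 24.975 p [ 0.5335 -0.212   0.0062] th 103.05 F [-0.2  0.4 -0.3] w 0.803 tilt [-0.  0. -1.]
then dp cm [-0.05  6.48  0.02] len mm 64.8
```

Emit:
{"api": "send_rows", "payload": {"dp": [[0, 1.2, 0], [0, 0.8, 0], [0, 0.8, 0], [0, 0.8, 0], [0, 0.6, 0], [0, 0.6, 0], [0, 0.6, 0], [0, 0, 0]], "yaw": [0, 0, 0, 0, 0, 0, 0, 0], "jaw": [0.6, 0.6, 0.6, 0.6, 0.6, 0.6, 0.6, 0.6]}}

```text
time_s: 25.98
ee_pos: [0.5868, -0.1997, 0.0062]
eef_rot: [0.0, 0.622, 0.783, 0.001]
wrist_force: [0.7, 0.6, -0.9]
width: 0.799
```

Emit:
{"api": "send_rows", "payload": {"dp": [[0, 0.4, 0], [0, 0.4, 0], [0, 0.2, 0], [0, 0, 0]], "yaw": [0, 0, 0, 0], "jaw": [0.6, 0.6, 0.6, 0.6]}}

```text
time_s: 26.48
ee_pos: [0.596, -0.1975, 0.0063]
eef_rot: [0.0, 0.622, 0.783, 0.0]
wrist_force: [-0.7, 0.6, -0.5]
width: 0.8
```

```bash
python3 go.py .5967 -.1979 .006
```

```text
t 26.475 p [ 0.596  -0.1975  0.0063] th 103.12 F [-0.7  0.6 -0.5] w 0.8 tilt [ 0.001  0.    -1.   ]
then dp cm [-0.06  0.06  0.03] len mm 0.9
```

Emit:
{"api": "send_rows", "payload": {"dp": [[0, 0.2, 0], [0, 0, 0]], "yaw": [0, 0], "jaw": [0.6, 0.6]}}

```text
time_s: 26.72
ee_pos: [0.5965, -0.1973, 0.0063]
eef_rot: [-0.001, 0.622, 0.783, -0.001]
wrist_force: [-5.4, -0.9, 2.9]
width: 0.802
```

Emit:
{"api": "send_rows", "payload": {"dp": [[0, 0.2, 0], [0, 0, 0]], "yaw": [0, 0], "jaw": [0.6, 0.6]}}

```text
time_s: 26.98
ee_pos: [0.5965, -0.1973, 0.0062]
eef_rot: [-0.002, 0.622, 0.783, -0.002]
wrist_force: [-11.0, -2.1, 6.3]
width: 0.802
```

Stalled at home position. Back off and check both.

Emit:
{"api": "send_rows", "payload": {"dp": [[0, -0.6, 0], [0, -1.5, 0], [0, -1.5, -2], [0, 0, -4], [0, 0, -4], [0, -3, -2], [0, -4, 0], [0, -4, 0], [0, 0, 0]], "yaw": [0, 0, 0, 0, 0, 0, 0, 0, 0], "jaw": [0.6, 0.6, 0.6, 0.6, 0.6, 0.6, 0.6, 0.6, 0.6]}}

```text
time_s: 28.1
ee_pos: [0.4556, -0.2298, 0.1265]
eef_rot: [-0.0, 0.623, 0.782, 0.0]
wrist_force: [0.7, -0.5, 0.1]
width: 0.801
```

```bash
python3 home.py -1 "[.6581,-.1836,.229]" h2; python3 home.py 1 "[.6182,.0829,.1075]" h3; python3 - <<'E'
from h import *
for n in ['top','scene']:
    f=bot.grab_frame(n); W=cloud(f); save(f,n+'12')
    for k in ['petri_dish','plates','bench_timer','ink_pot']:
        for r in bot.regions_of(n,k)[:1]: print(n,k,round(r['conf'],2),np.nanmedian(W[r['pixels']],axis=0).round(3))
E
python3 go.py 0.5 -.2 .12
```

```text
scene in shaft frame x,y mm -12.0 0.5 dyaw -0.006 cost 0.049
top in shaft frame x,y mm -11.2 0.7 dyaw -0.003 cost 0.047
scene in shaft frame x,y mm -11.8 -1.2 dyaw 0.001 cost 0.04
top in shaft frame x,y mm -11.2 -0.7 dyaw -0.003 cost 0.049
top petri_dish 0.84 [0.551 0.258 0.016]
top plates 0.88 [0.434 0.234 0.011]
top ink_pot 0.79 [ 0.608 -0.374  0.047]
scene petri_dish 0.7 [0.552 0.26  0.015]
scene plates 0.72 [0.435 0.237 0.011]
scene bench_timer 0.8 [ 0.478 -0.321  0.034]
scene ink_pot 0.78 [ 0.611 -0.366  0.043]
t 28.8 p [ 0.4573 -0.2297  0.1262] th 103.12 F [-0.  -0.8  0.5] w 0.797 tilt [-0.  0. -1.]
then dp cm [1.92 4.83 0.62] len mm 52.4
```

View pics/h2_top.png

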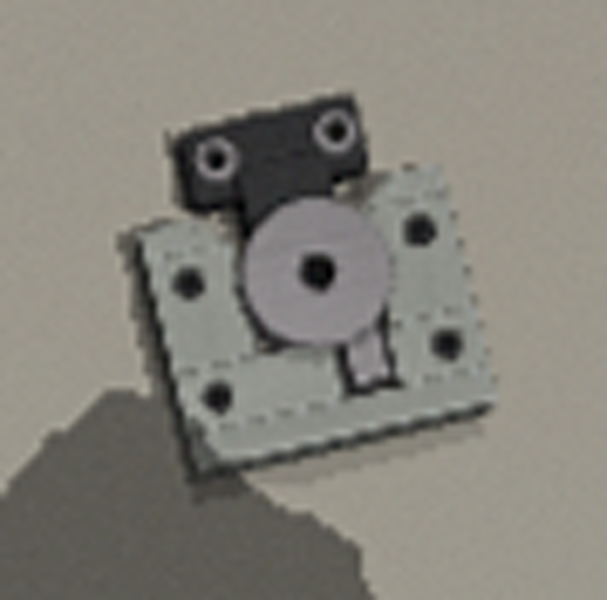

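View pics/h3_top.png

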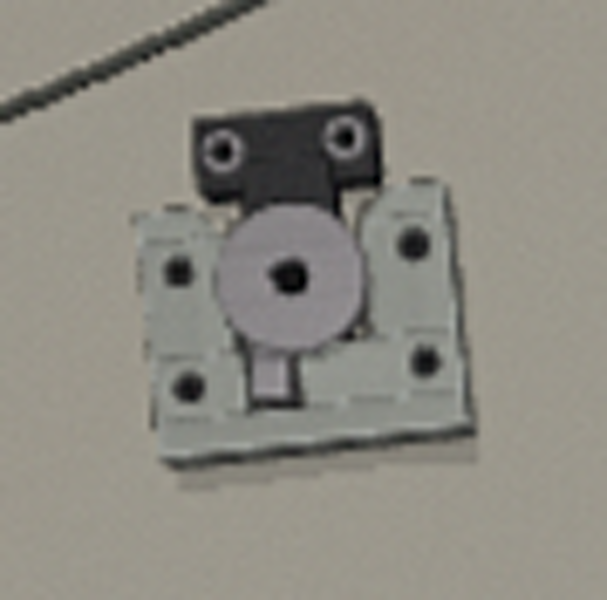

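Both collars are home, with each key seated in its keyway, and the bystanders have not moved.

```bash
python3 -c "
from bench import bot
print(bot.close_job())"
```

```text
the job is handed in; nothing more can be done
None
```

Both collars are on their matching shafts and fully home, and I handed the job in at about 29 s of the 72 s allowed. For each one I gripped the rear wall lightly and slid it flat to the mouth of its shaft. I then let go and pushed it home from behind with two spread fingers until it stopped moving and the push force rose to about 11 N.

Last checks, with each collar's position fitted in both fixed cameras and given in its shaft's own axes:

| Collar | x (home is -12 mm) | y | Angle from square |
|---|---|---|---|
| Left | -11.8 and -11.2 mm | -1.2 and -0.7 mm | at most 0.003 rad |
| Right | -12.0 and -11.2 mm | +0.5 and +0.7 mm | at most 0.006 rad |

- **Fit:** the top pictures show each key seated in its keyway.
- **Robot:** the gripper was clear of everything, about 13 cm up, with wrist force near zero.
- **Bystanders:** the petri dish, plates and ink pot were within about 2 mm of where they started in both cameras. The network missed the bench timer in the last top picture; in the scene camera it was within about 3 mm.
- **Disagreements:** several single-camera fits failed while the arm or the gripper was hiding a collar. I ignored those and used the measured grip position and wrist pictures instead. The hand-in reports no verdict, so the final judgement is not confirmed.

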